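# Put the jeweller's finished pieces on their right places

## Task

The three silver pieces on the jeweller's bench are on one another's places: put the ring into the glass-lidded case and shut the lid fully, the bangle on the middle of the wooden block, and the bar brooch on the middle of the round slate plate, each lying flat. Every place is taken, so lift one piece over to the empty cork mat and leave it there for a moment as a spare spot while you change the others round. Set the pieces down, never drop them, and leave the pliers and the steel dapping block where they are.

Things in the scene. Friction and masses are not known exactly. Their poses are not given: they have to be found in the camera images.
- ring: finger ring of silver metal lying flat: 26 mm outside, 19 mm inside, 9 mm tall, about 22 g; a small 9 mm wide block-shaped setting stands 4 mm out of its rim on its own +x side (grip it across its own y, over the 26 mm). Origin: centre of the underside; z up. At the start it lies on the wooden block.
- bangle: plain round bangle of silver metal lying flat: 62 mm outside, 52 mm inside, 12 mm tall, about 60 g. Origin: centre of the underside; z up. At the start it lies on the slate plate.
- brooch: straight bar brooch of silver metal with three small studs on top: 52 mm long (its x), 14 mm wide (its y), bar 7 mm thick, 10 mm high over the middle stud, about 35 g. Origin: centre of the underside; z up. At the start it lies in the case, seen through the lid, lengthwise roughly along the case's x.
- case: dark wooden case fixed to the bench, 100 x 100 mm outside, 34 mm high without lid, walls and floor 5 mm, blue-lined inside 90 x 90 mm; clear lid in a wooden frame 8 mm thick. Origin: underside centre. Front is -x; the hinge runs along y on the back rim at x +50, z 34 mm. A brass tab sticks out of the lid's front edge, mid-width: 12 mm wide; shut, it spans x -50 to -78 and z 34 to 44 mm.
- case_lid (a joint): angle of the case lid (rad): 0 shut, growing as the front tab swings up and back, at most 2.4 (137 degrees); open it past about 2 so that the gripper clears it. The tab, in line with the lid, is pinched across its 12 mm width or lifted from below. The hinge is stiff: the lid stays where it is left (about 1.5 N at the tab moves it). It starts shut or up to 0.25 ajar.
- plate: round dark slate plate fixed to the bench, diameter 120 mm, 18 mm high, flat top. Origin: centre of the underside.
- block: plain brown wooden bench block fixed to the bench, 110 mm (its x) by 120 mm (its y), 25 mm high, flat top. Origin: centre of the underside.
- mat: square cork mat fixed to the bench, 100 x 100 mm, 4 mm thick, empty at the start: the spare spot. Origin: centre of the underside.
- dapping_block: bystander: dark steel cube with round hollows, 50 mm on a side, loose on the bench. Origin: centre of the underside. Leave it alone.
- pliers: bystander: small pliers with black handles, lying on the bench, 130 mm long along x (jaws to +x), up to 60 mm wide, 12 mm high. Origin: at the joint pin, on the underside. Leave them alone.
Things that resemble listed ones, but are neither listed nor needed, are in the scene too. What is shaped like the bangle but blue or purple is not meant. There is more than one size of the plate; the job needs the smaller.

How it is judged:
By the outcome, as a careful person would: the job done as asked, in the order asked, and still so for the second after the job is handed in, with the robot touching nothing.
It also fails if it takes over 138 s, if anything falls off the work surface, if the arm or the gripper's body presses on something with over 40 N, if the wrist force passes 120 N, or if a joint passes its speed limit or range.

## Robot

A 6-joint arm with a two-finger parallel gripper is mounted at the origin on the work surface. World frame = base frame: x ahead of the robot, y to its left, z up, the work surface at z = 0. Lengths are in m, angles in rad, forces in N, time in s.
With the tool pointing down it reaches from about 0.275 to 0.75 m from the base axis. Payload 10.2 kg.
Tool frame: the origin (TCP) lies at the very end of the fingers, on their centre line; the grasp point (between the pads) lies 19 mm behind it (robot.pinch_z is the distance from the TCP to the grasp point, in m); z points along the fingers, y is the line along which they close (so a half turn about z gives the same grasp; the last joint's range is limited). The gripper opens to 88 mm and grips with 3 to 60 N. Pads are 18 mm wide; open, the fingers measure 123 mm over their backs; the gripper's body (75 mm by 187 mm) begins 45 mm behind the grasp point.
Start: joints at [-1.397, 0.313, 1.498, -0, 1.331, -0.223], TCP at [0.203, -0.484, 0.239] pointing down, gripper open.
Joint ranges: [-2.94, 2.94], [-0.97, 2.17], [0.19, 2.56], [-1.23, 4.37], [0.02, 3.11], [-2.88, 2.88]. Speed limits (rad/s): [2.39, 2.39, 3.01, 3.14, 3.14, 3.14].

## Interface

Orientations are given as a unit quaternion [x, y, z, w].
In Python, from bench import robot gives the robot as it stands. Calls block until the motion is done:
- robot.goto(position, orientation): joint-space move of the TCP to a pose.
- robot.movel(position, orientation=None, rate=0.15, f_stop=None): straight line of the TCP; orientation=None keeps the orientation; rate is the mean speed in m/s. With f_stop (N) it stops when the force on the tool has changed by that much, and returns True; else False.
- robot.goto_joints(angles): joint-space move.
- robot.open() and robot.gripper_close(f_grip=None): open the fingers fully, or close them until they stop; f_grip is the grip in N (None keeps the last).
- robot.dwell(seconds).
- robot.ik(position, orientation): joint angles nearest the present ones, or None.
- robot.camera(name): name is "side" or "top" or "wrist"; returns the picture (420x560x3 uint8, blue, green, red); there is no depth.
- robot.get_calibration(name): a dict with "fx", "fy", "cx", "cy" (pixels), "k1" (the pictures are not rectified: a ray, as slopes to the right and down, at radius r is drawn at 1 + k1 r^2 times it, then the intrinsics apply), "rvec" (rotation vector, rad) and "tvec" (3), from world to camera coordinates, as OpenCV has them. Camera axes: x right, y down, z forward; pixel columns grow to the right and rows downward; lengths in m; the calibration is good to about 2 mm. A picture is of the moment at which its call begins: read the wrist's pose just before it. get_calibration takes no time and is no camera call; for the wrist camera it gives the pose at the moment of the call.
A pose or a line that the arm cannot do raises robot.MotionError and nothing moves.
- robot.finish_job(): hands the job in; it is judged then, once.
Readings, each from a call of its own:
- robot.get_time_s(): time.
- robot.get_q(): joint angles.
- robot.get_qd(): joint speeds.
- robot.get_joint_efforts(): joint torques, N m.
- robot.get_eef_pos(): TCP position.
- robot.get_orientation(): TCP orientation.
- robot.get_force(): force on the tool from outside, world axes, zero at the start.
- robot.get_torque(): the same for the moment, N m.
- robot.get_finger_gap(): finger opening in m.
- robot.get_grip_force(): force on a finger pad.
Only numpy, scipy, OpenCV 4.12 (cv2) and the standard library are available. Lean on these libraries where they do the work, as an engineer would, in place of code of your own. Each camera call takes 0.05 s, during which the arm holds its last target. There are 200 camera calls.

## Working session

There is one attempt and no reset: what is moved stays moved. The work goes in short steps, each a Python script; the robot and the scene stay as the last script left them, time stands still between calls to the robot, and variables do not carry over. Pictures are saved under pics/ and viewed, at most 14 in all, crops included, and the job is handed in when it is done.

```bash
mkdir -p pics; ls; python3 - <<'E'
from bench import robot
import cv2
for n in("top","side"):
    cv2.imwrite(f"pics/{n}0.png",robot.camera(n)); print(n,robot.get_calibration(n))
print(robot.get_orientation(),robot.get_time_s(),robot.get_eef_pos())
E
```

```text
pics
top {'fx': 433.76278162898353, 'fy': 433.76278162898353, 'cx': 281.662047923239, 'cy': 210.90820067296707, 'k1': -0.11524832386289562, 'rvec': array([ 2.16792229, -2.14021422,  0.13548431]), 'tvec': array([-0.0183558 ,  0.49756022,  1.15999234])}
side {'fx': 497.6570567943611, 'fy': 497.6570567943611, 'cx': 284.37552125780195, 'cy': 214.95280412403665, 'k1': 0.04720916762824553, 'rvec': array([ 1.05788623,  2.28576984, -1.13998795]), 'tvec': array([ 0.31184939, -0.18144466,  1.80595015])}
[ 9.80380450e-01  1.97113822e-01 -6.81613638e-06 -5.60082601e-04] 0.1 [ 0.20283589 -0.48400304  0.23823787]
```

View pics/top0.png

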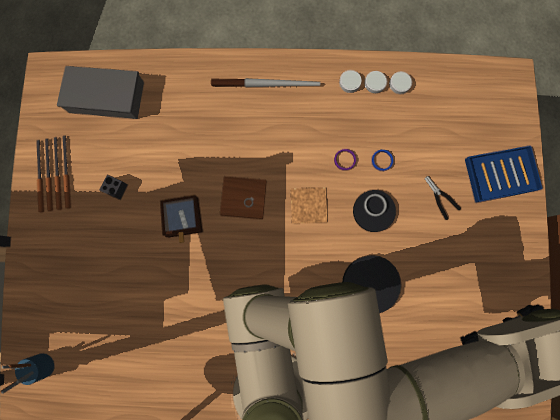

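View pics/side0.png

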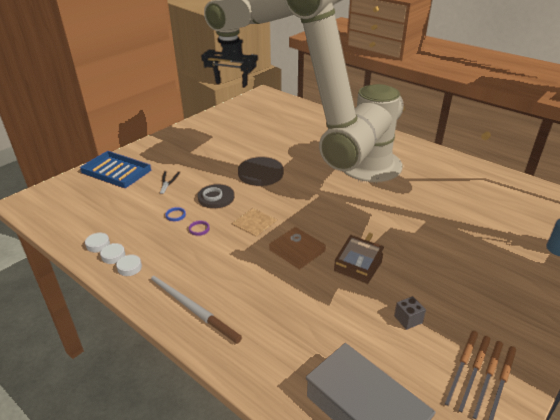

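The top view shows three bangle-shaped rings: purple (346,159), blue (383,160) and silver on a plate (375,205). The silver one fits. There are two dark plates, one about 43 px wide at (376,210) and a larger one about 58 px at (372,284); the smaller is needed. The ring is on the block (249,202), the brooch in the case (183,218), the mat at (309,205), and the lid tab points down at (181,238). I'll confirm this in a crop and get rough positions.

```bash
cat > h.py <<'E'
import numpy as np, cv2
from bench import robot
from scipy.spatial.transform import Rotation as R
def rays(px,cal):
    px=np.atleast_2d(np.asarray(px,float))
    d=np.c_[(px[:,0]-cal["cx"])/cal["fx"],(px[:,1]-cal["cy"])/cal["fy"]]
    u=d.copy()
    for _ in range(20): u=d/(1+cal["k1"]*(u**2).sum(1,keepdims=True))
    M=R.from_rotvec(np.ravel(cal["rvec"])).as_matrix()
    return -M.T@np.ravel(cal["tvec"]), np.c_[u,np.ones(len(u))]@M
def onz(px,cal,z):
    c,d=rays(px,cal); return c+d*((z-c[2])/d[:,2])[:,None]
def proj(P,cal):
    M=R.from_rotvec(np.ravel(cal["rvec"])).as_matrix()
    p=np.atleast_2d(P)@M.T+np.ravel(cal["tvec"]); u=p[:,:2]/p[:,2:]
    u=u*(1+cal["k1"]*(u**2).sum(1,keepdims=True))
    return u*[cal["fx"],cal["fy"]]+[cal["cx"],cal["cy"]]
def down(a):
    "tool pointing down, closing line (tool y) at world angle a, wrapped for the nearest wrist turn"
    y=np.array([np.cos(a),np.sin(a),0]); z=np.array([0,0,-1.]); 
    return R.from_matrix(np.c_[np.cross(y,z),y,z]).as_quat()
def shot(name):
    cal=robot.get_calibration("wrist"); im=robot.camera("wrist"); cv2.imwrite(f"pics/{name}.png",im); np.save(f"pics/{name}.npy",cal,allow_pickle=True); return im,cal
E
python3 - <<'E'
from h import *
im=cv2.imread("pics/top0.png"); cal=robot.get_calibration("top")
cv2.imwrite("pics/crop0.png",cv2.resize(im[140:320,150:460],None,fx=2.5,fy=2.5,interpolation=cv2.INTER_CUBIC))
for n,p,z in[("case",(181,215),.034),("tab",(181,238),.04),("block",(243,197),.025),("mat",(309,205),.004),("plate",(375.5,210),.018),("ring",(249,202),.034),("bangle",(375,205),.03),("bigplate",(372,284),.018),("pliers",(440,195),0),("dap",(113,186),.05)]: print(n,onz(p,cal,z)[0].round(3))
print(robot.get_calibration("wrist"), R.from_quat(robot.get_orientation()).as_matrix().round(2))
E
```

```text
case [0.483 0.265 0.034]
tab [0.419 0.261 0.04 ]
block [0.536 0.096 0.025]
mat [ 0.519 -0.089  0.004]
plate [ 0.505 -0.274  0.018]
ring [0.521 0.078 0.034]
bangle [ 0.518 -0.27   0.03 ]
bigplate [ 0.301 -0.262  0.018]
pliers [ 0.554 -0.467  0.   ]
dap [0.559 0.458 0.05 ]
{'fx': 299.3771044890109, 'fy': 299.3771044890109, 'cx': 279.77215547669664, 'cy': 211.77417135897483, 'k1': -0.03573654228912299, 'rvec': array([-2.42511543,  1.61318333,  0.21773162]), 'tvec': array([-0.52433293, -0.03599356,  0.38961644])} [[ 0.92  0.39 -0.  ]
 [ 0.39 -0.92  0.  ]
 [ 0.   -0.   -1.  ]]
```

View pics/crop0.png

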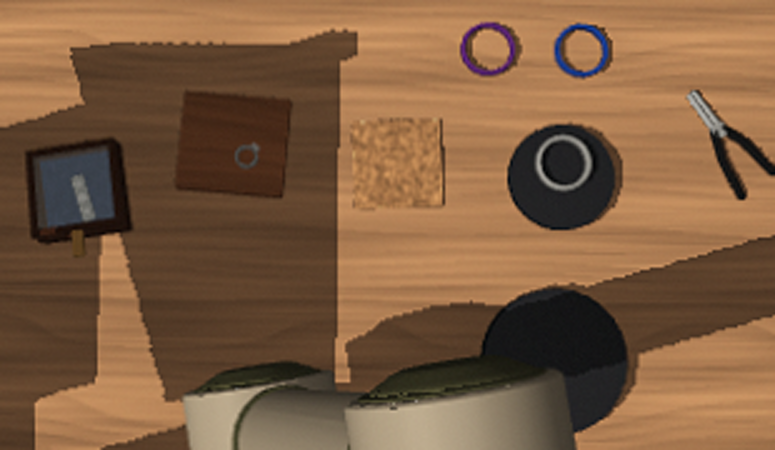

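The crop confirms the targets: silver bangle on the smaller plate (crop 564,162), ring on the block (247,155) with its setting to the upper right, brooch in the case (82,197), mat (397,163), tab (78,243). One concern is that the fully open fingers span 123 mm over their backs and the case interior is 90 mm, so I'll check the gripper call signatures while starting on the bangle.

View pics/w_plate.png

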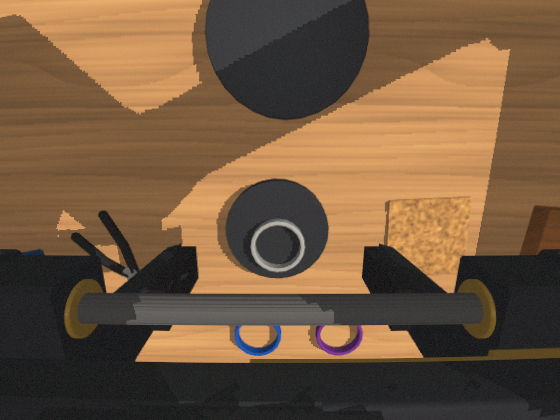

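The view shows the silver bangle at (278,245) on the small plate (277,228), the larger plate at (287,55), the mat at (427,235) and the pliers at (115,245). I'll project finger points into this picture to learn how the tips are shaped, and fit the bangle, plate and mat.

```bash
cat >> h.py <<'E'
def fit(mask,cal,z,near,minA=60):
    "contour nearest pixel 'near' -> world points on plane z, filled-contour centroid, minAreaRect in world"
    cs,_=cv2.findContours(mask.astype(np.uint8),cv2.RETR_EXTERNAL,cv2.CHAIN_APPROX_NONE)
    cs=[c for c in cs if cv2.contourArea(c)>minA]
    c=min(cs,key=lambda c:np.hypot(*(c.reshape(-1,2).mean(0)-near)))
    c=cv2.convexHull(c).reshape(-1,2); w=onz(c,cal,z)[:,:2].astype(np.float32)*1000
    (cx,cy),(a,b),t=cv2.minAreaRect(w); (ex,ey),rad=cv2.minEnclosingCircle(w)
    return dict(rect=np.round([cx,cy,a,b,t],1),circ=np.round([ex,ey,2*rad],1))
E
python3 - <<'E'
from h import *
cal=robot.get_calibration("wrist"); im=cv2.imread("pics/w_plate.png")
T=R.from_quat(robot.get_orientation()).as_matrix(); p=robot.get_eef_pos()
M=R.from_rotvec(cal["rvec"]).as_matrix(); print("optical axis in tool",(T.T@M[2]).round(3))
for z in(0,-.02,-.045):
  for x in(-.009,.009):
    print(z,x,[proj(p+T@np.array([x,y,z]),cal)[0].round().tolist() for y in(-.0615,-.052,-.044,.044,.0615)])
hsv=cv2.cvtColor(im,cv2.COLOR_BGR2HSV); H,S,V=cv2.split(hsv)
yy,xx=np.mgrid[:420,:560]
roi=np.hypot(xx-277,yy-228)<62
print("bangle",fit((S<40)&(V>95)&roi,cal,.030,(278,245)))
print("plate",fit((V<85)&roi|(S<40)&(V>95)&roi,cal,.018,(277,228)))
print("mat",fit((xx>380)&(xx<480)&(yy>190)&(yy<245)&(H>8)&(H<25)&(S>60)&(V>140),cal,.004,(427,220)))
for q in [(277,228),(277,190),(277,245),(427,235),(370,235),(478,225)]: print(q,hsv[q[1],q[0]])
cv2.imwrite("pics/c1.png",cv2.resize(im[220:400,130:280],None,fx=3,fy=3,interpolation=cv2.INTER_CUBIC))
E
```

```text
optical axis in tool [-0.263  0.     0.965]
0 -0.009 [[166.0, 276.0], [183.0, 277.0], [198.0, 277.0], [361.0, 277.0], [393.0, 276.0]]
0 0.009 [[162.0, 245.0], [180.0, 245.0], [195.0, 246.0], [363.0, 245.0], [396.0, 245.0]]
-0.02 -0.009 [[151.0, 296.0], [171.0, 296.0], [187.0, 296.0], [371.0, 296.0], [408.0, 296.0]]
-0.02 0.009 [[146.0, 261.0], [167.0, 262.0], [184.0, 262.0], [375.0, 262.0], [412.0, 261.0]]
-0.045 -0.009 [[125.0, 329.0], [149.0, 329.0], [169.0, 330.0], [390.0, 330.0], [433.0, 329.0]]
-0.045 0.009 [[119.0, 289.0], [143.0, 289.0], [164.0, 289.0], [395.0, 289.0], [440.0, 289.0]]
bangle {'rect': array([ 519.9, -272.7,   61. ,   61.9,   27.4]), 'circ': array([ 518.5, -272.9,   64.3])}
plate {'rect': array([ 504.2, -274.1,  117.6,  119.4,   89.9]), 'circ': array([ 504.4, -274.2,  120.3])}
mat {'rect': array([ 4.943e+02, -8.870e+01,  6.700e+01,  1.262e+02,  1.000e-01]), 'circ': array([494.3, -89.2, 142.1])}
(277, 228) [15  9 60]
(277, 190) [150   9  60]
(277, 245) [120   9  59]
(427, 235) [ 15 152 212]
(370, 235) [ 15 142 206]
(478, 225) [ 14 139 198]
```

View pics/c1.png

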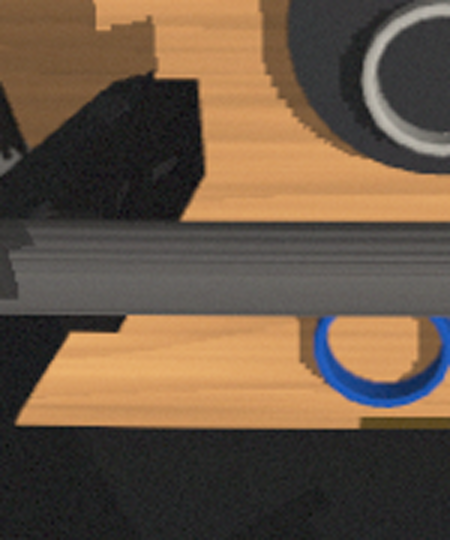

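Bangle and plate fits are good. The fingertips look thinner than 123 mm overall, so I'll measure their outline numerically before planning the case grasp.

```bash
python3 - <<'E'
from h import *
im=cv2.imread("pics/w_plate.png").max(2)
for r in range(240,312,3): print(r,"L",[int(np.where(np.diff((im[r,100:250]<48).astype(int))==s)[0].max(initial=-100))+100 for s in(1,-1)],"R",[[int(v)+310 for v in np.where(np.diff((im[r,310:470]<48).astype(int))==s)[0]] for s in(1,-1)])
cal=robot.get_calibration("wrist");T=R.from_quat(robot.get_orientation()).as_matrix(); p=robot.get_eef_pos()
print(p.round(4), robot.get_force().round(2))
for z in(0,-.01,-.02,-.03,-.04):print(z,[proj(p+T@np.array([.009,y,z]),cal)[0].round().tolist() for y in(.044,.052,.056,.0615)])
E
```

```text
240 L [242, 125] R [[], []]
243 L [242, 127] R [[], []]
246 L [242, 180] R [[378], [386]]
249 L [242, 194] R [[364], [393]]
252 L [243, 195] R [[363], [397]]
255 L [245, 195] R [[363], [401]]
258 L [247, 195] R [[363, 460], [404]]
261 L [151, 195] R [[363, 459], [408]]
264 L [147, 196] R [[362, 459], [412]]
267 L [144, 196] R [[362, 458], [415]]
270 L [140, 196] R [[362, 458], [419]]
273 L [136, 196] R [[362, 457], [422]]
276 L [133, 197] R [[361, 457], [425]]
279 L [129, 196] R [[362, 456], [429, 465]]
282 L [126, 194] R [[364, 455], [433, 461]]
285 L [122, 192] R [[366, 455], [436, 459]]
288 L [119, 191] R [[368, 454], [440, 457]]
291 L [146, 189] R [[369, 454], [444, 456]]
294 L [109, 110] R [[319, 324, 328, 333, 336, 339, 357, 364, 367, 384, 400, 413, 421, 425, 443, 449, 455, 461], [320, 325, 329, 334, 337, 340, 358, 365, 368, 385, 402, 414, 422, 427, 444, 450, 456, 462]]
297 L [0, 0] R [[], []]
300 L [0, 0] R [[], []]
303 L [0, 0] R [[], []]
306 L [0, 0] R [[], []]
309 L [0, 0] R [[], []]
[ 0.4598 -0.2704  0.2   ] [0.62 0.29 1.21]
0 [[363.0, 245.0], [378.0, 245.0], [386.0, 245.0], [396.0, 245.0]]
-0.01 [[369.0, 253.0], [385.0, 253.0], [393.0, 253.0], [404.0, 253.0]]
-0.02 [[375.0, 262.0], [392.0, 262.0], [401.0, 261.0], [412.0, 261.0]]
-0.03 [[382.0, 271.0], [400.0, 271.0], [410.0, 271.0], [422.0, 271.0]]
-0.04 [[390.0, 283.0], [410.0, 283.0], [420.0, 283.0], [433.0, 283.0]]
```

The fingers are a nearly constant 116–123 mm over their backs, so inside the case they can only open until the walls stop them. Plan:
1. Bangle to the mat.
2. Open the lid by the tab.
3. Brooch to the plate: enter the case with fingers closed, open inside, then grip.
4. Ring to the case, then shut the lid.
5. Bangle to the block.

Starting with the bangle.

```bash
python3 - <<'E'
from h import *
q=down(np.pi/2)
robot.goto([.5192,-.2728,.08],q)
robot.movel([.5192,-.2728,.021],rate=.08)
robot.gripper_close(f_grip=15); print("gap",robot.get_finger_gap(),robot.get_grip_force())
robot.movel([.5192,-.2728,.09]); print("gap",robot.get_finger_gap())
robot.goto([.519,-.089,.06],q)
print("stop",robot.movel([.519,-.089,.0065],rate=.04,f_stop=3),robot.get_eef_pos().round(4),robot.get_force().round(2))
robot.open(); robot.movel([.519,-.089,.08])
robot.goto([.45,.18,.27],q); robot.dwell(.2); shot("w_case"); print(robot.get_time_s())
E
```

```text
gap 0.06034133525256929 15.001792442490114
gap 0.06024935621016396
stop True [ 0.5189 -0.089   0.0071] [-0.6   0.75  4.96]
9.375
```

View pics/w_case.png

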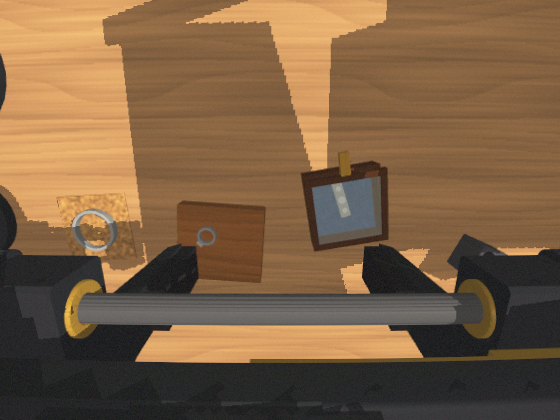

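The lid is shut or nearly so, with the brass tab at (344,163). Case frame corners are near (302,174), (383,163), (388,240) and (313,250). The brooch shows at (340,200), the ring at (206,237) with its setting toward the lower left, and the bangle sits flat on the mat at (95,230). I'll enlarge the case and ring for exact pixels.

```bash
python3 - <<'E'
import cv2,numpy as np
im=cv2.imread("pics/w_case.png"); im=np.clip(im.astype(float)*1.7,0,255).astype(np.uint8)
a=cv2.resize(im[145:260,290:400],None,fx=5,fy=5,interpolation=cv2.INTER_CUBIC)
b=cv2.resize(im[215:261,190:225],None,fx=6,fy=6,interpolation=cv2.INTER_CUBIC)
o=np.zeros((575,550+210,3),np.uint8); o[:,:550]=a; o[:276,550:]=b; cv2.imwrite("pics/c2.png",o)
E
```

```text
(no output)
```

View pics/c2.png

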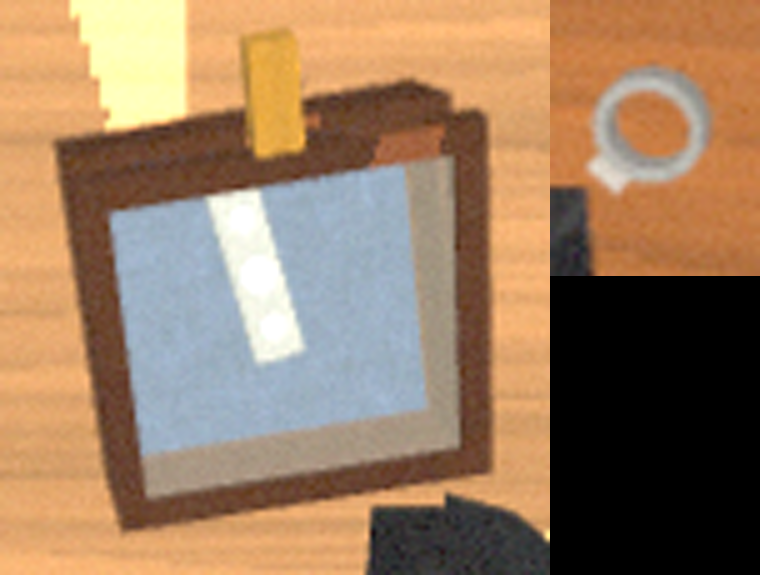

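The enlargement gives these crop pixels: lid back corners (125,530) and (490,470), lid front-right corner (487,112), tab tip edge centre (270,33), brooch far end (279,356) with its axis toward (236,195), and ring centre (652,125) with its setting toward (610,172). Computing poses.

```bash
python3 - <<'E'
from h import *
cal=np.load("pics/w_case.npy",allow_pickle=True).item()
P=lambda u,v:(290+u/5-.4,145+v/5-.4); Q=lambda u,v:(190+(u-550)/6-.4,215+v/6-.4)
bl,br=onz([P(125,530),P(490,470)],cal,.042)
d=(br-bl); print("back",bl.round(4),br.round(4),np.linalg.norm(d)); ey=d/np.linalg.norm(d); ex=np.array([ey[1],-ey[0],0])
yaw=np.arctan2(ex[1],ex[0]); print("yaw",yaw)
mid=(bl+br)/2; O=mid-.05*ex; O[2]=0; print("case origin",O)
def inplane(px,y):
    c,r=rays(px,cal); r=r[0]; t=(y-(c-O)@ey)/(r@ey); p=c+t*r-O; return (p@ex,p@ey,p[2])
print("front right lid",np.round(inplane(P(487,112),.05),4)); print("tab tip",np.round(inplane(P(270,33),0),4),"tab base top",np.round(inplane(P(280,156),0),4))
E1=onz([P(279,356),P(235,190)],cal,.012); u=E1[0]-E1[1]; u/=np.linalg.norm(u); c=E1[0]-.026*u
print("brooch",c, "in case",(c-O)@ex,(c-O)@ey,"yaw",np.arctan2(u[1],u[0]))
r=onz([Q(652,125),Q(610,172)],cal,.034); w=r[1]-r[0]; print("ring",r[0],"setting dir",np.arctan2(w[1],w[0]))
front=onz([P(57,142),P(415,82)],cal,0); print("bottom front",[(np.round(((f-O)@ex,(f-O)@ey),4)) for f in front])
E
```

```text
back [0.5387 0.2262 0.042 ] [0.5218 0.3232 0.042 ] 0.0984400546556467
yaw 0.17187930578401173
case origin [0.48098369 0.2661423  0.        ]
front right lid [-0.0485  0.05    0.0602]
tab tip [-0.0762  0.      0.0659] tab base top [-0.0465 -0.      0.0603]
brooch [0.47388544 0.26399331 0.012     ] in case -0.007361204885635486 -0.000903279227456469 yaw 0.3015990181501861
ring [0.51982173 0.08039389 0.034     ] setting dir -0.7406601712233883
bottom front [array([-0.05  , -0.0492]), array([-0.0495,  0.051 ])]
```

Poses agree well: the case's bottom front edge lands at −50 mm as it should, and the lid is about 0.18 rad ajar. Opening it along the hinge arc, pinching the tab.

```bash
cat >> h.py <<'E'
O=np.array([.48098,.26614,0]); YAW=.1719
EX=np.array([np.cos(YAW),np.sin(YAW),0]); EY=np.array([-EX[1],EX[0],0]); QC=down(YAW+np.pi/2)
def C(x,y,z): return O+x*EX+y*EY+np.array([0,0,z])
def tab(th,r=.117,dz=-.008): return C(.05-r*np.cos(th)+.005*np.sin(th),0,.034+r*np.sin(th)+.005*np.cos(th)+dz)
E
python3 - <<'E'
from h import *
p=tab(.175); robot.goto(p+[0,0,.07],QC); print(robot.movel(p,rate=.08,f_stop=8))
robot.gripper_close(f_grip=20); print("gap",robot.get_finger_gap(),robot.get_force().round(1))
for th in np.arange(.35,2.2,.2):
    robot.movel(tab(th),rate=.12); print(round(th,2),robot.get_force().round(1),round(robot.get_finger_gap(),4))
e=robot.get_eef_pos(); robot.open(); robot.movel(e+[0,0,.06]); print(robot.get_time_s())
robot.goto([.43,.20,.25],down(np.pi/2)); robot.dwell(.2); shot("w_open"); print(robot.get_time_s())
E
```

```text
False
gap 0.011918792495996056 [ 1.  -3.8 -0.4]
0.35 [ 0.9 -5.1  0.7] 0.0115
0.55 [ 0.6 -4.6  0.9] 0.0116
0.75 [ 0.3 -4.6  1.3] 0.0121
0.95 [ 0.6 -5.   1.6] 0.0116
1.15 [ 0.6 -6.   0.6] 0.0114
1.35 [ 0.3 -5.9 -0.3] 0.0116
1.55 [ 0.6 -6.5  0.4] 0.0119
1.75 [ 1.7 -7.2  2.6] 0.012
1.95 [ 2.7 -6.4  3.2] 0.0118
2.15 [ 5.  -5.4  3.3] 0.0116
17.375
18.4417
```

View pics/w_open.png

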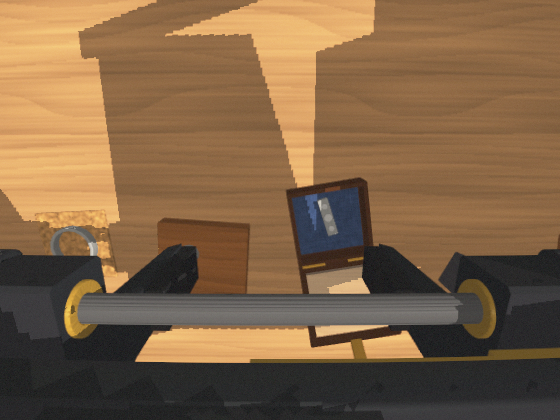

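The lid stands well open and leans back. The brooch is uncovered at (327,216) in the case, and the block and mat are unchanged. I'll refine the brooch position, enter with closed fingers above it, and open inside.

```bash
python3 - <<'E'
from h import *
im=cv2.imread("pics/w_open.png"); cal=np.load("pics/w_open.npy",allow_pickle=True).item()
_,S,V=cv2.split(cv2.cvtColor(im,cv2.COLOR_BGR2HSV)); yy,xx=np.mgrid[:420,:560]
m=(S<50)&(V>90)&(xx>300)&(xx<350)&(yy>185)&(yy<245)
f=fit(m,cal,.012,(327,216)); c=np.append(f["rect"][:2]/1000,0); print(f,"in case",((c-O)@EX).round(4),((c-O)@EY).round(4))
x=float((c-O)@EX)
robot.gripper_close(f_grip=5)
robot.goto(C(x,0,.08),QC); print("hit",robot.movel(C(x,0,.019),rate=.06,f_stop=6))
f0=robot.get_force(); robot.open(); print("gap",robot.get_finger_gap(),robot.get_grip_force(),(robot.get_force()-f0).round(1),robot.get_eef_pos().round(4),C(x,0,.019).round(4),robot.get_time_s())
E
```

```text
{'rect': array([474.5, 263.8,  53.6,  14.2,  19.1]), 'circ': array([474.2, 264.1,  54.1])} in case -0.0068 -0.0012
hit False
gap 0.061023771815749486 5.0127882763626985 [ 1.3 -4.8  1. ] [0.4744 0.2646 0.019 ] [0.4743 0.265  0.019 ] 22.6417
```

The fingers stopped on the walls at a 61 mm gap with only about 5 N. Lowering and gripping.

```bash
python3 - <<'E'
from h import *
x=-.0068
print("stop",robot.movel(C(x,-.0005,.0068),rate=.04,f_stop=15),robot.get_eef_pos().round(4),robot.get_force().round(1),robot.get_finger_gap())
robot.gripper_close(f_grip=15); print("gap",robot.get_finger_gap(),robot.get_force().round(1))
robot.movel(C(x,-.0005,.09),rate=.1); print("gap",robot.get_finger_gap(),robot.get_grip_force())
shot("w_br"); print(robot.get_time_s())
E
```

```text
stop False [0.4753 0.2647 0.0073] [ 4.2 -0.8  1.8] 0.05881510150515283
gap 0.05915744677365108 [ 5.  -1.3  2.9]
gap 0.00040218631017782886 0.0
24.35
```

View pics/w_br.png

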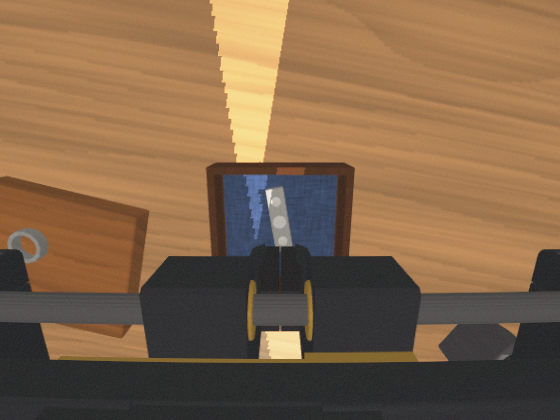

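The gripper closed only on the way up: the close call returned while the fingers were still at the walls. The brooch lies where it was (280,215). Repeating with a wait after the close, checked before lifting.

```bash
python3 - <<'E'
from h import *
x=-.0068
robot.movel(C(x,-.0007,.019),rate=.12,f_stop=6); robot.open(); print("gap",robot.get_finger_gap())
print("stop",robot.movel(C(x,-.0007,.0072),rate=.04,f_stop=15),robot.get_force().round(1),robot.get_finger_gap())
for i in range(5):
    robot.gripper_close(f_grip=15); robot.dwell(.3); print("gap",round(robot.get_finger_gap(),4),robot.get_grip_force(),robot.get_force().round(1),robot.get_eef_pos().round(4))
    if robot.get_finger_gap()<.016: break
print(robot.get_time_s())
E
```

```text
gap 0.06123191951489494
stop True [0.1 0.7 1. ] 0.061014368438384294
gap 0.0488 0.0 [0.1 0.2 0.2] [0.474  0.2646 0.0171]
gap 0.0007 0.0 [-0.9  0.6 -0.5] [0.4746 0.2647 0.0174]
27.8417
```

It stopped early on wall friction. The fingers closed above the brooch without touching it, and the wait does let them close. Repeating without the tight force stop, since that descent was gentle the first time.

```bash
python3 - <<'E'
from h import *
x=-.0068
robot.movel(C(x,-.0007,.019),rate=.1); robot.open(); print("gap",robot.get_finger_gap())
print("stop",robot.movel(C(x,-.0007,.0072),rate=.04,f_stop=45),robot.get_force().round(1),robot.get_finger_gap(),robot.get_eef_pos().round(4))
for i in range(5):
    robot.gripper_close(f_grip=15); robot.dwell(.4); print("gap",round(robot.get_finger_gap(),4),robot.get_grip_force(),robot.get_force().round(1))
    if robot.get_finger_gap()<.016: break
print(robot.get_eef_pos().round(4),robot.get_time_s())
E
```

```text
gap 0.06166626839828135
stop False [ 0.3  0.7 18.1] 0.05977711178488103 [0.4769 0.2649 0.0099]
gap 0.0411 0.0 [0.3 0.4 0.4]
gap 0.0137 14.984766393899918 [-0.4  0.6 -1.5]
[0.4744 0.2643 0.0072] 30.9833
```

Gripped at 13.7 mm. Lifting and setting it on the plate.

```bash
python3 - <<'E'
from h import *
robot.movel(C(-.0068,-.0007,.10),rate=.12); print("gap",robot.get_finger_gap())
q=down(np.pi/2); px,py=.5043,-.2742
robot.goto([px,py,.08],q); print("gap",robot.get_finger_gap())
print(robot.movel([px,py,.0197],rate=.04,f_stop=3),robot.get_eef_pos().round(4),robot.get_force().round(1))
robot.open(); robot.movel([px,py,.08])
robot.goto([.46,-.27,.20],q); robot.dwell(.2); im,cal=shot("w_pl2")
_,S,V=cv2.split(cv2.cvtColor(im,cv2.COLOR_BGR2HSV)); yy,xx=np.mgrid[:420,:560]
roi=np.hypot(xx-277,yy-228)<62
print("brooch",fit((V>95)&(S<60)&roi&(np.hypot(xx-277,yy-228)<40),cal,.025,(278,228)),robot.get_time_s())
E
```

```text
gap 0.013428077150856695
gap 0.013947953021928278
True [ 0.5043 -0.2742  0.02  ] [-0.7 -0.7  5.4]
brooch {'rect': array([ 504.7, -273.4,   13.8,   52.5,   90. ]), 'circ': array([ 504.6, -273.8,   53.7])} 37.8583
```

View pics/w_pl2.png

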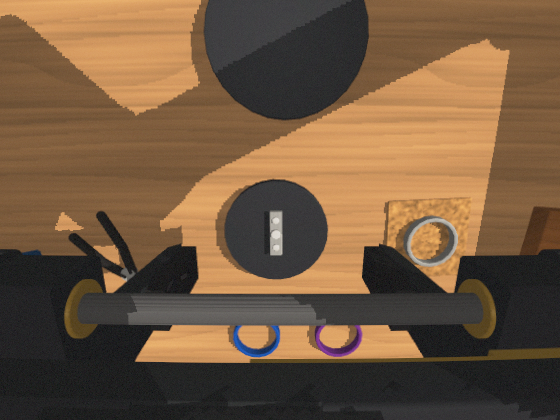

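The brooch is flat at the plate's centre (276,232), less than 1 mm off. The bangle is on the mat (431,240). Next is the ring.

```bash
python3 - <<'E'
from h import *
a=-.741+np.pi/2; r=np.array([.5198,.0804,0]); q=down(a)
robot.goto(r+[0,0,.09],q); robot.movel(r+[0,0,.028],rate=.08)
robot.gripper_close(f_grip=10); robot.dwell(.2); print("gap",robot.get_finger_gap(),robot.get_grip_force(),robot.get_force().round(1))
robot.movel(r+[0,0,.10]); print("gap",robot.get_finger_gap())
robot.goto(C(0,-.0007,.09),QC); print(robot.get_q().round(2))
print(robot.movel(C(0,-.0007,.0072),rate=.05,f_stop=3),robot.get_eef_pos().round(4),robot.get_force().round(1),robot.get_finger_gap())
robot.open(); robot.dwell(.2); print("gap",robot.get_finger_gap(),robot.get_force().round(1),robot.get_eef_pos().round(4))
robot.movel(C(0,-.0007,.10),rate=.06); print(robot.get_force().round(1))
robot.goto([.43,.20,.25],down(np.pi/2)); robot.dwell(.2); shot("w_ring"); print(robot.get_time_s())
E
```

```text
gap 0.024770824721834436 9.999980547290761 [ 0.1 -0.5 -0.3]
gap 0.024619004798960665
[ 0.29  0.53  1.6  -0.    1.01 -1.45]
True [0.4811 0.2654 0.0079] [-0.5 -0.2  4.6] 0.024829296665945074
gap 0.05912452110752116 [-0.2  3.6 -1.2] [0.4804 0.2655 0.0071]
[ 0.4 -0.9 -0.1]
47.825
```

View pics/w_ring.png

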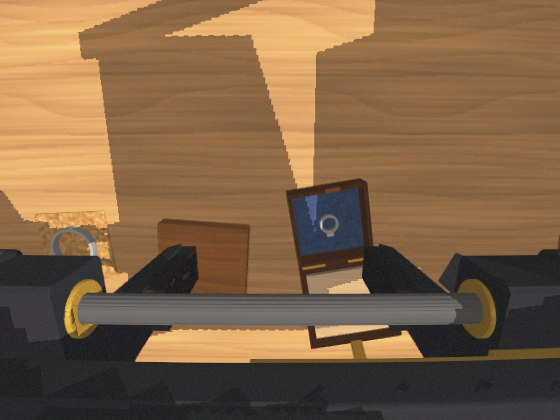

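The ring lies flat in the case at (329,224). Now shutting the lid along the same arc, pressing it home, and viewing the block on the way.

```bash
python3 - <<'E'
from h import *
k=-.0007*EY
p=tab(2.15)+k; robot.goto(p+[0,0,.06],QC); print(robot.movel(p,rate=.08,f_stop=8))
robot.gripper_close(f_grip=20); robot.dwell(.2); print("gap",robot.get_finger_gap())
for th in np.r_[np.arange(1.95,.1,-.2),.05]:
    robot.movel(tab(th)+k,rate=.12)
print(robot.get_force().round(1),robot.get_finger_gap())
print(robot.movel(tab(-.04)+k,rate=.04,f_stop=12),robot.get_force().round(1),robot.get_eef_pos().round(4),tab(0).round(4))
robot.open(); robot.movel(tab(0)+[0,0,.06]); robot.gripper_close(f_grip=5)
c=C(-.064,-.0007,.05); print("press",robot.movel([*c[:2],.036],rate=.04,f_stop=10),robot.get_eef_pos().round(4),robot.get_force().round(1))
robot.movel([*c[:2],.12]); robot.open()
robot.goto([.46,.12,.26],down(np.pi/2)); robot.dwell(.2); shot("w_end"); print(robot.get_time_s())
E
```

```text
False
gap 0.011807387802670186
[-1.5  5.7  0.5] 0.01146651670478367
True [-1.4  0.5  7.5] [0.416  0.2544 0.0286] [0.415  0.2547 0.031 ]
press True [0.4175 0.2545 0.0441] [-2.5 -2.5  9.8]
62.0083
```

View pics/w_end.png

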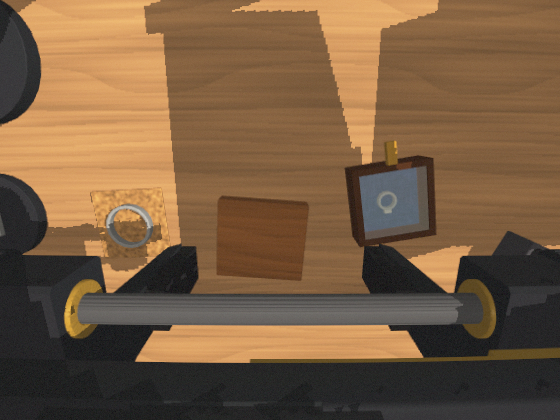

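The lid is fully shut: the press met the tab at z = 44 mm, its shut height. The ring shows through the glass at (387,202) and the block spans (217..308, 197..280). Computing the block centre from its edges.

```bash
python3 - <<'E'
from h import *
im=cv2.imread("pics/w_end.png"); cal=np.load("pics/w_end.npy",allow_pickle=True).item()
hsv=cv2.cvtColor(im,cv2.COLOR_BGR2HSV); H,S,V=cv2.split(hsv)
print(hsv[240,260],hsv[240,335],hsv[180,260],hsv[200,260],hsv[198,230],hsv[285,260])
yy,xx=np.mgrid[:420,:560]
m=((H<9)&(S>110)&(xx>203)&(xx<325)&(yy>185)&(yy<290)).astype(np.uint8); m=cv2.morphologyEx(m,cv2.MORPH_OPEN,np.ones((3,3)))
c=max(cv2.findContours(m,cv2.RETR_EXTERNAL,cv2.CHAIN_APPROX_NONE)[0],key=cv2.contourArea); h=cv2.convexHull(c)
print(cv2.approxPolyDP(h,3,True).reshape(-1,2).tolist())
def edges(z):
    b=cv2.boxPoints(cv2.minAreaRect((onz(h.reshape(-1,2),cal,z)[:,:2]*1000).astype(np.float32))); return b.round(1).tolist()
print(edges(.025)); print(edges(0)); print(fit(m,cal,.025,(260,240))["rect"])
ring=(S<60)&(V>85)&(xx>95)&(xx<160)&(yy>195)&(yy<255); print("bangle",fit(ring,cal,.016,(129,227)))
E
```

```text
[ 13 164 115] [ 14 131 130] [ 15 133 134] [ 13 164  81] [ 12 143  84] [ 14 128 137]Traceback (most recent call last):
  File "<stdin>", line 7, in <module>
ValueError: max() iterable argument is empty
```

```bash
python3 - <<'E'
from h import *
im=cv2.medianBlur(cv2.imread("pics/w_end.png"),3); cal=np.load("pics/w_end.npy",allow_pickle=True).item()
H,S,V=cv2.split(cv2.cvtColor(im,cv2.COLOR_BGR2HSV)); yy,xx=np.mgrid[:420,:560]
roi=(xx>200)&(xx<330)&(yy>185)&(yy<291)
for nm,m in(("all",(S>146)|(V<98)),("top",(S>146)&(V>97))):
    m=cv2.morphologyEx((m&roi).astype(np.uint8),cv2.MORPH_OPEN,np.ones((5,5)))
    c=max(cv2.findContours(m,cv2.RETR_EXTERNAL,cv2.CHAIN_APPROX_NONE)[0],key=cv2.contourArea)
    print(nm,cv2.approxPolyDP(cv2.convexHull(c),3,True).reshape(-1,2).tolist(),fit(m,cal,.025,(260,240))["rect"])
ring=(S<60)&(V>85)&(xx>95)&(xx<160)&(yy>195)&(yy<255); print("bangle",fit(ring,cal,.016,(129,227)))
E
```

```text
all [[222, 196], [307, 204], [300, 279], [217, 273], [218, 200]] [534.4  95.5 118.9 113.5  85.9]
top [[218, 200], [307, 206], [300, 279], [218, 274]] [536.5  95.3 119.  109.   85.7]
bangle {'rect': array([517.8, -86.6,  60.4,  64.8,  40.8]), 'circ': array([518. , -86.2,  65.7])}
```

The top face fits at 119 × 109 mm, centred at (0.5365, 0.0955). Moving the bangle there.

```bash
python3 - <<'E'
from h import *
q=down(np.pi/2); b=[.519,-.089]; t=[.5368,.0955]
robot.goto([*b,.08],q); robot.movel([*b,.007],rate=.08)
robot.gripper_close(f_grip=15); robot.dwell(.2); print("gap",robot.get_finger_gap())
robot.movel([*b,.09]); robot.goto([*t,.08],q); print("gap",robot.get_finger_gap())
print(robot.movel([*t,.0275],rate=.04,f_stop=3),robot.get_eef_pos().round(4))
robot.open(); robot.movel([*t,.10]); robot.goto([.46,.12,.26],q); robot.dwell(.2); im,cal=shot("w_fin")
H,S,V=cv2.split(cv2.cvtColor(im,cv2.COLOR_BGR2HSV)); yy,xx=np.mgrid[:420,:560]
print(fit((S<60)&(V>85)&(np.hypot(xx-261,yy-238)<35),cal,.037,(261,238)),robot.get_time_s())
E
```

```text
gap 0.060220952964237545
gap 0.06034755343667215
True [0.5367 0.0955 0.0281]
{'rect': array([535.4,  95.8,  61.5,  59.3,   0. ]), 'circ': array([535.8,  96.1,  63.7])} 69.8167
```

View pics/w_fin.png

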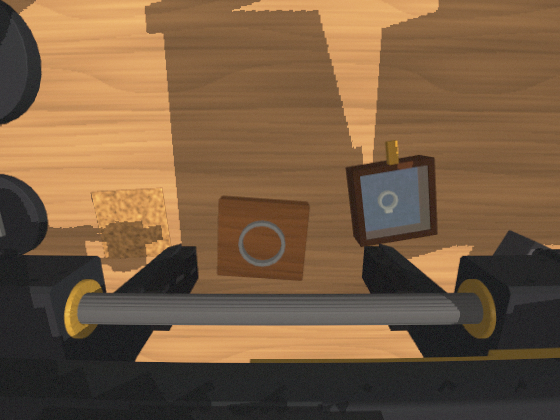

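The bangle is flat on the middle of the block (262,243), the mat is empty (130,225), and the ring is in the shut case (388,202). Handing in.

```bash
python3 -c "
from bench import robot
print(robot.finish_job())"
```

```text
the job is handed in; nothing more can be done
None
```

The job is handed in at about 70 s: the ring is in the case with the lid fully shut, and the bangle and brooch each lie flat within about 1 mm of the middle of the block and the slate plate; the pliers and dapping block were not touched.

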